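# Sweep the stray sample tubes into the collecting bay

## Task

Three blue-capped sample tubes lie about on the desk: using your fingertips like a broom, sweep them along the desk top into the blue three-walled collecting bay through its open side, so that all three lie on the bay's floor with no end sticking out. Only push them, do not pick any tube up, and leave the bottle, vials, beaker, tape, marker and stapler where they stand.

Things in the scene. Friction and masses are not known exactly. Their poses are not given: they have to be found in the camera images.
- bay: Collecting bay fixed to the desk: three upright blue walls, 6 mm thick and 34 mm high, round a white floor that is flush with the desk (no step). 190 mm along its x, 160 mm along its y, outside. Origin: centre of its underside, on the desk. The side towards its own -y is open (the mouth, about 177 mm wide, at y = -0.080 m); side walls' inner faces at x = +-0.089 m, inner face of the back wall at y = +0.074 m. At yaw 0 its mouth looks to the robot's right (world -y).
- tube_a: Capped sample tube with a blue cap, lying on the desk; 100 mm long, 18 mm wide and high, about 30 g. It slides and does not roll. Origin: middle of its length, on its underside; its own y axis runs along its length. It starts lying roughly crosswise to the way into the bay (its length about along world x), in front of the bay's mouth.
- tube_a_end0 (a point): Point on the axis of that tube, 9 mm above its underside and 3 mm inside its -y end.
- tube_a_end1 (a point): Point on the axis of that tube, 9 mm above its underside and 3 mm inside its +y end.
- tube_b: Capped sample tube with a blue cap, lying on the desk; 100 mm long, 18 mm wide and high, about 30 g. It slides and does not roll. Origin: middle of its length, on its underside; its own y axis runs along its length. It starts lying roughly crosswise to the way into the bay (its length about along world x), in front of the bay's mouth.
- tube_b_end0 (a point): Point on the axis of that tube, 9 mm above its underside and 3 mm inside its -y end.
- tube_b_end1 (a point): Point on the axis of that tube, 9 mm above its underside and 3 mm inside its +y end.
- tube_c: Capped sample tube with a blue cap, lying on the desk; 100 mm long, 18 mm wide and high, about 30 g. It slides and does not roll. Origin: middle of its length, on its underside; its own y axis runs along its length. It starts lying roughly crosswise to the way into the bay (its length about along world x), in front of the bay's mouth.
- tube_c_end0 (a point): Point on the axis of that tube, 9 mm above its underside and 3 mm inside its -y end.
- tube_c_end1 (a point): Point on the axis of that tube, 9 mm above its underside and 3 mm inside its +y end.
- reagent_b: Reagent bottle with a blue cap, 58 mm across, 123 mm tall, standing. Bystander; origin: centre of its underside.
- tape: Roll of brown tape lying flat, 93 mm across, 48 mm high. Bystander; origin: centre of its underside.
- vial_green: Small standing vial with a green cap, 12 mm across, 34 mm tall. Bystander, tips easily; origin: centre of its underside.
- vial_violet: Small standing vial with a violet cap, 12 mm across, 34 mm tall. Bystander, tips easily; origin: centre of its underside.
- beaker: Clear beaker, 72 mm across, 90 mm tall, standing. Bystander; origin: centre of its underside. Beyond it, past the desk's right end, stands a low solid screen that runs away from the robot: swing the arm in over the desk's front edge, not across the screen.
- marker: Red and white marker lying near the front edge of the desk, 135 mm long along its own y, 17 mm wide. Bystander; origin: middle of its underside.
- stapler: Black stapler near the front edge of the desk, 145 mm long along its own y, 34 mm wide, 42 mm high. Bystander; origin: centre of its underside.

How it is judged (in metres and radians):
At the end, for the whole second after the job is handed in: Both end points of each tube lie between the bay's walls, at least 2 mm behind its open side, at most 16 mm above the desk; tubes at rest (under 0.02 m/s); every bystander within 20 mm of its start, bottle, vials and beaker upright within 0.3 rad (y of tube_a_end0 in the frame of bay between -0.078 and 0.078 m and x of tube_a_end0 in the frame of bay between -0.092 and 0.092 m and height (world z) of each of tube_a_end0, tube_a_end1, tube_b_end0, tube_b_end1, tube_c_end0, tube_c_end1 below 0.016 m and y of tube_a_end1 in the frame of bay between -0.078 and 0.078 m and x of tube_a_end1 in the frame of bay between -0.092 and 0.092 m and linear speed of each of tube_a, tube_b, tube_c below 0.02 m/s and y of tube_b_end0 in the frame of bay between -0.078 and 0.078 m and x of tube_b_end0 in the frame of bay between -0.092 and 0.092 m and y of tube_b_end1 in the frame of bay between -0.078 and 0.078 m and x of tube_b_end1 in the frame of bay between -0.092 and 0.092 m and y of tube_c_end0 in the frame of bay between -0.078 and 0.078 m and x of tube_c_end0 in the frame of bay between -0.092 and 0.092 m and y of tube_c_end1 in the frame of bay between -0.078 and 0.078 m and x of tube_c_end1 in the frame of bay between -0.092 and 0.092 m and distance of each of reagent_b, tape, vial_green, vial_violet, beaker, marker, stapler from where it was at the start of the episode below 0.02 m and angle between each of reagent_b, vial_green, vial_violet, beaker's own z axis and vertical below 0.3 rad); the robot touches nothing.
It fails at once if a sample tube is lifted more than 15 mm off the desk instead of being swept (height (world z) of any of tube_a, tube_b, tube_c above 0.015 m).
It fails at once if a bystander is shifted more than 20 mm (distance of any of reagent_b, tape, vial_green, vial_violet, beaker, marker, stapler from where it was at the start of the episode above 0.02 m).
It fails at once if a standing bottle, vial or beaker is tipped (angle between any of reagent_b, vial_green, vial_violet, beaker's own z axis and vertical above 0.3 rad).
It also fails if it takes over 72 s, if anything falls off the work surface, if the arm or the gripper's body presses on something with over 40 N, if the wrist force passes 120 N, or if a joint passes its speed limit or range.

## Robot

A 6-joint arm with a two-finger parallel gripper is mounted at the origin on a cart in front of the work surface, level with it; the furniture and walls round the work are solid. World frame = base frame: x ahead of the robot, y to its left, z up, the work surface at z = 0. Lengths are in m, angles in degrees, forces in N, time in s.
With the tool pointing down it reaches from about 0.325 to 0.9 m from the base axis. Payload 3.5 kg.
Tool frame: the origin (TCP) lies midway between the tips of the shut fingers; the grasp point (between the pads) lies 19 mm behind it (hold_point_z is the distance from the TCP to the grasp point, in m); z points along the fingers, y is the direction in which the jaws open and shut (so a half turn about z gives the same grasp; the last joint's range is limited). The gripper opens to 85 mm and grips with 20 to 120 N. Pads are 22 mm wide; open, the fingers measure 114 mm over their backs; the gripper's body (76 mm by 85 mm) begins 54 mm behind the grasp point. The pads swing forward as they close: fully open they stand 13 mm farther back than shut.
Start: joints at [69.706, 15.837, -1.513, 72.651, 0, 84.076], TCP at [0.155, 0.605, 0.231] pointing down, gripper open.
Joint ranges: [-178.77, 178.77], [-48.84, 107.48], [-61.69, 71.31], [-111.58, 123.2], [-90, 87.43], [-180, 180]. Speed limits (degrees/s): [147.25, 147.25, 180, 180, 180, 180].

## Interface

Orientations are given as [roll, pitch, yaw] about the fixed x, y, z axes, in that order (R = Rz(yaw) Ry(pitch) Rx(roll)).
In Python, from plant import move_to, move_linear, goto_joints, grip, wait, ik, get_obs, snapshot, IKError, hand_in, find_in, outline_of, pinpoint, hold_point_z gives the robot as it stands. Calls block until the motion is done:
- move_to(position, orientation): joint-space move of the TCP to a pose.
- move_linear(position, feed=0.15, rotation=None, until_force=None): straight line of the TCP; rotation=None keeps the orientation; feed is the mean speed in m/s. With until_force (N) it stops when the force on the tool has changed by that much, and returns True; else False.
- goto_joints(angles): joint-space move.
- grip(opening): finger opening in m; the grip force is fixed at half the most; returns when the fingers have stopped.
- wait(seconds).
- ik(position, orientation): joint angles nearest the present ones, or None.
- get_obs(): the state.
- snapshot(name): name is "side" or "top"; returns a dict with "image" (384x512x3 uint8, red, green, blue), "fx", "fy", "cx", "cy" (pixels), "D" ([k1, k2, p1, p2, k3] as OpenCV has them; the pictures are not rectified), "world_from_camera" (4x4, takes a point from camera to world coordinates). Camera axes: x right, y up, looking along -z (the intrinsics and any distortion apply to the point x, -y, -z); pixel columns grow to the right and rows downward; lengths in m; the calibration is good to about 2 mm. A picture is of the moment at which its call begins. There is no depth.
A pose or a line that the arm cannot do raises IKError and nothing moves.
- hand_in(): hands the job in, once; it reports no verdict.
Trained networks look in the newest picture that a camera, given by its name, has taken for a name from the list of things; names that differ only in an ending like _2 or _b are one class to them, and where a whole thing is asked for, a point or a joint stands for the part that bears it (a point fixed in the world has none). Each returns a list of dicts, best first, with "conf" (0 to 1); they miss things now and then, are a little off and sometimes report something else, mostly with a low value. They report only what shows in the picture. A call takes as long as a camera call.
- find_in(camera, label): "rect" ([left, top, right, bottom] in pixels, round what is visible of it).
- outline_of(camera, label): "region" (384x512 bool, what is visible of it) and "rect" ([left, top, right, bottom] in pixels, round what is visible of it).
- pinpoint(camera, label): "point" ([row, column] in pixels: a listed point, or the origin of a listed thing).
The state is a dict: "t": time; "q": joint angles; "dq": joint speeds; "joint_torque": joint torques, N m; "position": TCP position; "tcp_rot": TCP orientation; "wrist_force": force on the tool from outside, world axes, zero at the start; "torque": the same for the moment, N m; "grip_width": finger opening in m.
Only numpy, scipy, OpenCV 4.12 (cv2) and the standard library are available. Lean on these libraries where they do the work, as an engineer would, in place of code of your own. Each camera call takes 0.05 s, during which the arm holds its last target.

## Working session

There is one attempt and no reset: what is moved stays moved. The work goes in short steps, each a Python script; the robot and the scene stay as the last script left them, time stands still between calls to the robot, and variables do not carry over. Pictures are saved under pics/ and viewed, and the job is handed in when it is done.

```bash
ls; mkdir -p pics; python3 - <<'E'
from plant import *
import cv2
for n in ["top","side"]:
    s=snapshot(n); cv2.imwrite(f"pics/{n}0.png",s["image"][:,:,::-1]); print(n,s["fx"],s["fy"],s["cx"],s["cy"],s["D"],s["world_from_camera"])
o=get_obs(); print(o["t"],o["position"],o["tcp_rot"],o["grip_width"],hold_point_z)
E
```

```text
pics
top 371.10346271967705 371.10346271967705 248.89363579787235 194.63207568713503 [-0.02218411  0.          0.          0.          0.        ] [[-0.01040174  0.99746269 -0.07042717  0.51093382]
 [-0.99993902 -0.01063704 -0.00296684  0.05752013]
 [-0.00370845  0.07039201  0.99751251  0.93634609]
 [ 0.          0.          0.          1.        ]]
side 410.2056478972589 410.2056478972589 256.11444153389255 189.46351584856947 [-0.1168001  0.         0.         0.         0.       ] [[-0.97566244  0.11808376 -0.18476748  0.40078883]
 [-0.21867293 -0.58650451  0.77986833  0.76458922]
 [-0.01627718  0.80129189  0.59805214  0.59110185]
 [ 0.          0.          0.          1.        ]]
0.1 [0.15485162 0.6048062  0.23025181] [-1.79885929e+02 -1.25659542e-02  1.65633510e+02] 0.08548297781265686 0.0187
```

View pics/top0.png

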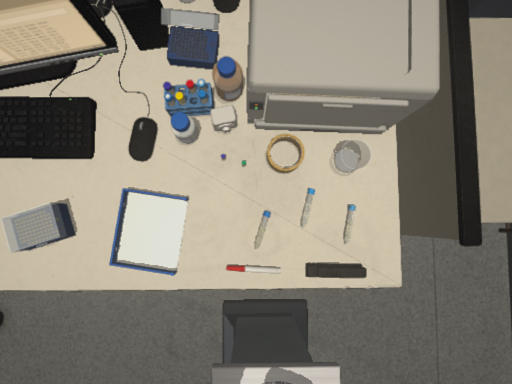

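View pics/side0.png

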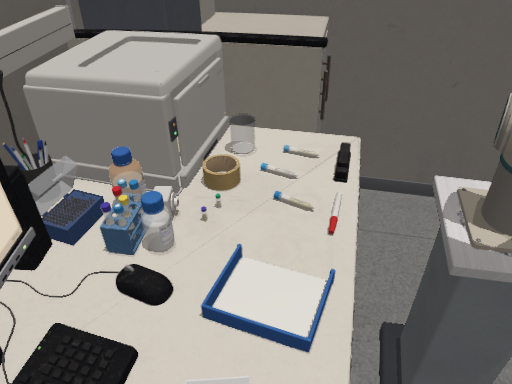

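The top view (up is +x, left is +y) shows the bay at about (150,230) with its mouth to the right. The tubes are at about (262,229), (308,207) and (350,223). The vials are at (223,156) and (244,163), the marker at (253,268), the stapler at (336,270), the beaker at (348,156) and the tape at (285,153). Next I'll measure their positions.

```bash
cat > h.py <<'E'
from plant import *
import cv2, numpy as np
def ray(s,uv):
    K=np.array([[s["fx"],0,s["cx"]],[0,s["fy"],s["cy"]],[0,0,1.]])
    n=cv2.undistortPoints(np.array(uv,float).reshape(-1,1,2),K,np.array(s["D"],float)).reshape(-1,2)
    d=np.c_[n[:,0],-n[:,1],-np.ones(len(n))]; T=np.array(s["world_from_camera"])
    return T[:3,3], d@T[:3,:3].T
def toplane(s,uv,z):
    o,d=ray(s,uv); t=(z-o[2])/d[:,2]; return o+d*t[:,None]
def proj(s,P):
    T=np.linalg.inv(np.array(s["world_from_camera"])); P=np.atleast_2d(P)
    p=P@T[:3,:3].T+T[:3,3]; p=p*[1,-1,-1]
    K=np.array([[s["fx"],0,s["cx"]],[0,s["fy"],s["cy"]],[0,0,1.]])
    return cv2.projectPoints(p.reshape(-1,1,3),np.zeros(3),np.zeros(3),K,np.array(s["D"],float))[0].reshape(-1,2)
def tubes(s,cam,bay=None):
    """min-area rects of tube regions"""
    out=[]
    for r in outline_of(cam,"tube_a"):
        if r["conf"]<0.3: continue
        c=max(cv2.findContours(r["region"].astype(np.uint8),cv2.RETR_EXTERNAL,cv2.CHAIN_APPROX_NONE)[0],key=cv2.contourArea)
        W=toplane(s,c.reshape(-1,2),0.009)[:,:2].astype(np.float32)
        (cx,cy),(w,h),a=cv2.minAreaRect(W)
        m=W.mean(0);u=np.linalg.svd(W-m)[2][0] if len(W)<400 else None
        if u[0]<0:u=-u
        c0=np.array([cx,cy]);L=max(w,h)/2
        out.append((r["conf"],c0,(c0-u*L),(c0+u*L),max(w,h),min(w,h)))
    return out
E
python3 - <<'E'
from h import *
np.set_printoptions(precision=4,suppress=True)
for cam in ["top","side"]:
    s=snapshot(cam); print(cam)
    for t in tubes(s,cam): print("tube",*[np.round(v,4) for v in t])
    for l,z in [("bay",0),("vial_green",0),("vial_violet",0),("reagent_b",0),("tape",0),("beaker",0),("marker",0),("stapler",0)]:
        for r in pinpoint(cam,l)[:4]:
            p=r["point"]; print(l,round(r["conf"],2),np.round(p,1),toplane(s,[[p[1],p[0]]],z)[0][:2])
    for l,z in [("marker",.008),("stapler",.02),("bay",.0),("tape",.048)]:
        r=outline_of(cam,l)[0]; c=max(cv2.findContours(r["region"].astype(np.uint8),cv2.RETR_EXTERNAL,cv2.CHAIN_APPROX_NONE)[0],key=cv2.contourArea)
        b=cv2.boxPoints(cv2.minAreaRect(toplane(s,c.reshape(-1,2),z)[:,:2].astype(np.float32)));print(l,r["conf"],b.tolist())
E
```

```text
top
tube 0.64 [0.4889 0.0324] [0.4429 0.0472] [0.5348 0.0175] 0.0965 0.0173
tube 0.6 [ 0.5417 -0.083 ] [ 0.4942 -0.0711] [ 0.5891 -0.0949] 0.0978 0.0162
tube 0.57 [ 0.4995 -0.1886] [ 0.4506 -0.179 ] [ 0.5483 -0.1982] 0.0995 0.0184
bay 0.8 [229.6 151.9] [0.4913 0.3056]
vial_green 0.6 [164.7 246.8] [0.6534 0.0648]
vial_green 0.51 [221.9 348.5] [ 0.5055 -0.1898]
vial_violet 0.41 [156.8 225.1] [0.6744 0.12  ]
reagent_b 0.65 [133.5 187.2] [0.7358 0.2168]
reagent_b 0.31 [244.8 345.5] [ 0.4483 -0.1806]
tape 0.7 [154.4 286. ] [ 0.6788 -0.0354]
tape 0.2 [268.8 252.6] [0.3913 0.053 ]
beaker 0.59 [158.4 345.4] [ 0.667  -0.1866]
beaker 0.55 [210.4 268.2] [0.5367 0.012 ]
marker 0.57 [266.4 249.6] [0.3974 0.0604]
marker 0.38 [191.1 311.1] [ 0.5843 -0.0972]
marker 0.17 [221.7 348.6] [ 0.506  -0.1901]
stapler 0.79 [267.2 336.2] [ 0.393  -0.1559]
marker 0.85 [[0.38167285919189453, -0.011959146708250046], [0.39681071043014526, -0.012823279947042465], [0.40430450439453125, 0.11845290660858154], [0.3891666531562805, 0.11931703984737396]]
stapler 0.71 [[0.3709489107131958, -0.22154594957828522], [0.40482
[... 1427 characters left out ...]
16815847158432], [0.3955354392528534, -0.02172614261507988], [0.4034494459629059, 0.12184858322143555], [0.38876673579216003, 0.122657909989357]]
stapler 0.98 [[0.3646356761455536, -0.2427259087562561], [0.3980378806591034, -0.24412336945533752], [0.406034380197525, -0.052990734577178955], [0.3726321756839752, -0.051593273878097534]]
bay 0.7 [[0.3755970299243927, 0.21539688110351562], [0.5803149342536926, 0.18266350030899048], [0.6101318597793579, 0.36914128065109253], [0.4054139256477356, 0.4018746614456177]]
tape 0.73 [[0.5986546277999878, 0.060429662466049194], [0.6488059759140015, -0.0901188999414444], [0.7322405576705933, -0.06232483685016632], [0.6820892095565796, 0.08822372555732727]]
```

```bash
python3 - <<'E'
import cv2
a=cv2.imread("pics/top0.png")
cv2.imwrite("pics/z0.png",cv2.resize(a[130:290,100:220],None,fx=3.7,fy=3.7,interpolation=cv2.INTER_CUBIC))
cv2.imwrite("pics/z1.png",cv2.resize(a[130:300,210:400],None,fx=3.5,fy=3.5,interpolation=cv2.INTER_CUBIC))
E
```

```text
(no output)
```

View pics/z0.png

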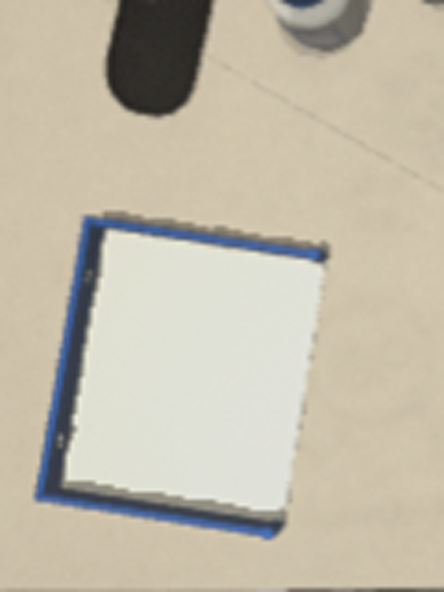

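View pics/z1.png

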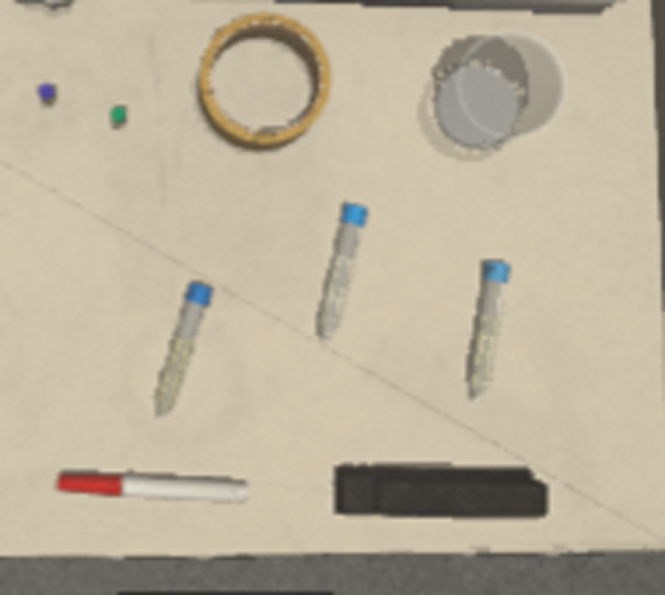

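```bash
cat >> h.py <<'E'
# bay pose from rim corners (top picture): outer back/far, mouth/far, back/near, mouth/near
def baypose():
    import pickle
    s=snapshot("top")
    P=toplane(s,[(123,188.9),(188.4,197.6),(110.3,264.6),(174.3,274.1)],0.034)[:,:2]
    return P
E
python3 - <<'E'
from h import *
P=baypose(); print(P, get_obs()["t"])
for i,j in [(0,1),(2,3),(0,2),(1,3)]: d=P[j]-P[i]; print(i,j,np.linalg.norm(d),np.degrees(np.arctan2(d[1],d[0])))
print(P.mean(0))
E
```

```text
[[0.59200626 0.36843669]
 [0.56895864 0.20782386]
 [0.40860565 0.39710305]
 [0.38476256 0.2417837 ]] 1.55
0 1 0.16225804679750092 -98.16608371778975
2 3 0.1571387694071459 -98.72735101836419
0 2 0.18562743949391083 171.1162860160526
1 3 0.18730047263307756 169.5538041968735
[0.48858328 0.30378682]
```

```bash
cat >> h.py <<'E'
BAY=np.array([0.490,0.304]); BY=-9.0
def bay2w(x,y):
    a=np.radians(BY); return BAY+np.array([x*np.cos(a)-y*np.sin(a), x*np.sin(a)+y*np.cos(a)])
def w2bay(p):
    a=np.radians(BY); d=np.asarray(p)-BAY; return np.array([d[0]*np.cos(a)+d[1]*np.sin(a), -d[0]*np.sin(a)+d[1]*np.cos(a)])
def rot(th): return [180,0,90+th]
def nrm(th): a=np.radians(th); return np.array([-np.sin(a),np.cos(a)])
OFF=0.021
def broom(c,th,back=0.): return np.asarray(c)-nrm(th)*(OFF+back)
def pose3(p,z): return [float(p[0]),float(p[1]),float(z)]
E
python3 - <<'E'
from h import *
c=np.array([0.489,0.0315]); th=-18
p=broom(c,th,0.022)
print(p,ik(pose3(p,0.12),rot(th)))
for q in [(broom(c,th),th),(broom(bay2w(0.0,0.045),-9),-9),(broom([.5417,-.083],-14,.02),-14),(broom([.4995,-.189],-11,.02),-11)]: print(q[0],ik(pose3(q[0],0.005),rot(q[1])))
grip(0.05)
move_to(pose3(p,0.12),rot(th)); print(get_obs()["t"],get_obs()["grip_width"])
move_linear(pose3(p,0.03),feed=0.15)
r=move_linear(pose3(p,-0.006),feed=0.03,until_force=4)
o=get_obs(); print(r,o["position"],o["wrist_force"],o["t"])
s=snapshot("side"); cv2.imwrite("pics/s1.png",s["image"][:,:,::-1])
s=snapshot("top"); cv2.imwrite("pics/t1.png",s["image"][:,:,::-1])
E
```

```text
[ 0.47571227 -0.00939543] [ -8.92244538   5.93462611 -27.99092904  56.07444485   0.
  99.07755462]
[0.48251064 0.01152781] [ -6.31123944  15.36586603 -33.5436552   41.09047877   0.
 101.68876056]
[0.49375443 0.32770452] [ 27.32369704  24.4341322  -19.61669424  45.94917356   0.
 126.32369704]
[ 0.5317812  -0.12278212] [-19.78825217  20.60483108 -25.70576516  43.68940376   0.
  84.21174783]
[ 0.49167683 -0.22924671] [-31.82586335  20.33589148 -26.12262095  43.54148757   0.
  69.17413665]
4.4833 0.05009760435688063
True [ 0.47536278 -0.00935796 -0.00302406] [-1.40446247 -0.36712446  4.22643425] 6.2417
```

View pics/s1.png

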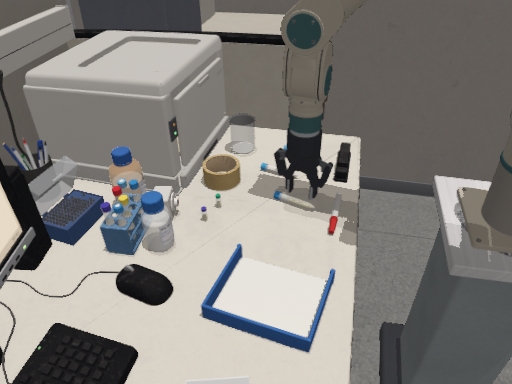

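View pics/t1.png

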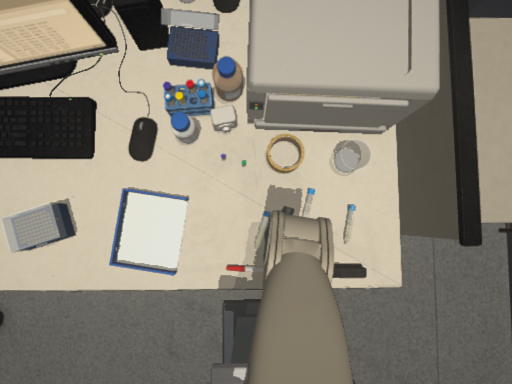

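The side view shows the fingers touching the desk just behind tube a, at about (305,190), and clear of the tube. Touch came at TCP z = -3 mm, so I'll sweep at z = +1.5 mm. Sweeping tube a now.

```bash
cat >> h.py <<'E'
ZS=0.0015
def look(tag,cam="side"):
    s=snapshot(cam); cv2.imwrite(f"pics/{tag}.png",s["image"][:,:,::-1]); return s
def sweep(c,th,wps,feed=0.11):
    """wps: list of (centre, th)"""
    for (q,t) in [(c,th)]+wps:
        move_linear(pose3(broom(q,t),ZS),feed=feed,rotation=rot(t))
    o=get_obs(); print("end",o["position"],o["wrist_force"],o["t"])
E
python3 - <<'E'
from h import *
p=get_obs()["position"]; move_linear(pose3(p,ZS),feed=0.05)
c=np.array([0.489,0.0315])
sweep(c,-18,[(np.array([.482,0.16]),-12)])
s=look("s2"); print([ (t[0],t[1],w2bay(t[1])) for t in tubes(s,"side")])
E
```

```text
end [0.47761376 0.13907338 0.00148506] [ 0.03826993  0.07133372 -0.78780645] 8.2583
[(0.71, array([0.48247555, 0.16032213]), array([ 0.01504436, -0.14308604])), (0.65, array([ 0.5737108 , -0.09307608]), array([ 0.14479656, -0.37909216]))]
```

View pics/s2.png

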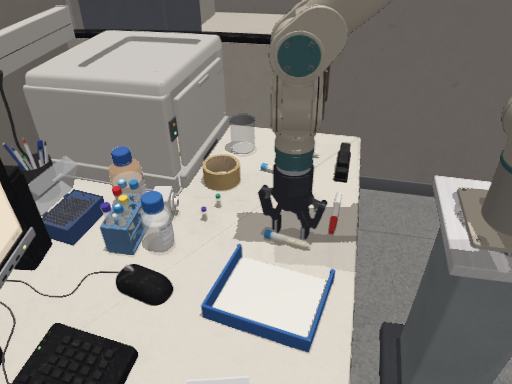

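Tube a lies square against both fingers at about (287,240), exactly where predicted. Pushing it on into the bay.

```bash
python3 - <<'E'
from h import *
q=bay2w(0.0,0.05)
move_linear(pose3(broom(bay2w(0.005,-0.06),-9),ZS),feed=0.11,rotation=rot(-9))
move_linear(pose3(broom(q,-9),ZS),feed=0.11,rotation=rot(-9))
print(get_obs()["wrist_force"])
move_linear(pose3(broom(q,-9,.012),ZS),feed=0.1)
move_linear(pose3(broom(q,-9,.012),0.11),feed=0.2)
s=look("s3"); print([ (t[0],t[1],w2bay(t[1])) for t in tubes(s,"side")])
# tube b
cb=np.array([.5425,-.0835]); p=broom(cb,-14.5,.02)
move_to(pose3(p,0.12),rot(-14.5))
s=look("s4");s=look("t4","top"); print([ (t[0],t[1],w2bay(t[1])) for t in tubes(s,"top")])
print(get_obs()["t"])
E
```

```text
[-0.25446012 -0.5457185  -0.80189763]
[(0.75, array([0.49744132, 0.35392466]), array([-0.00046023,  0.05047409])), (0.58, array([0.39149916, 0.05188386]), array([-0.05784848, -0.2644211 ])), (0.46, array([ 0.49110427, -0.1853514 ]), array([ 0.0776421 , -0.48315393]))]
[(0.79, array([ 0.54282928, -0.08332631]), array([ 0.11277004, -0.37429336])), (0.68, array([0.49843717, 0.35215136]), array([0.00080076, 0.0488784 ])), (0.59, array([ 0.47133222, -0.1812029 ]), array([ 0.05746451, -0.48214953]))]
13.2667
```

View pics/s4.png

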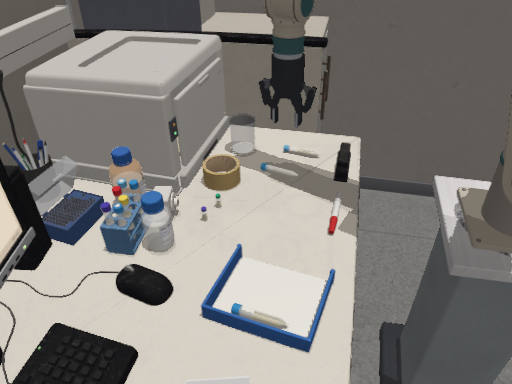

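View pics/t4.png

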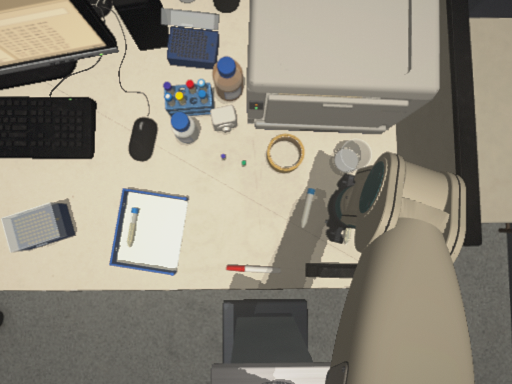

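Tube a is in the bay at about (258,317) in the side view, with bay-frame y ≈ +0.05. Tube b is next.

```bash
python3 - <<'E'
from h import *
cb=np.array([.5425,-.0835]); p=broom(cb,-14.5,.02)
move_linear(pose3(p,ZS),feed=0.12)
m=np.array([.51,0.07])
sweep(cb,-14.5,[(m,0)])
s=look("s5"); print(m,[ (t[0],t[1],w2bay(t[1])) for t in tubes(s,"side")])
E
```

```text
end [0.51026044 0.0485406  0.00152287] [ 0.34092558  0.11835514 -0.33397122] 16.2917
[0.51 0.07] [(0.8, array([0.51128322, 0.06795215]), array([ 0.05794721, -0.22981228])), (0.71, array([0.49826995, 0.35388377]), array([0.00036459, 0.05056333])), (0.64, array([ 0.47513193, -0.18264644]), array([ 0.06144325, -0.48298089]))]
```

View pics/s5.png

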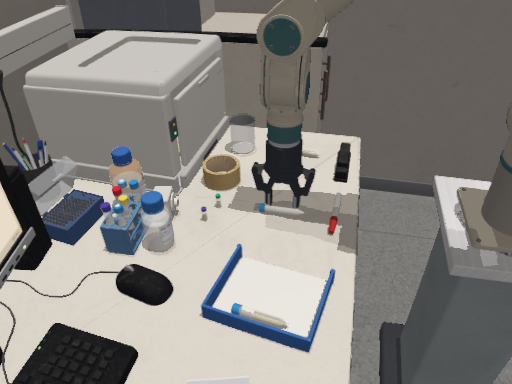

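Tube b is square against the fingers at about (281,210). I'll push it into the bay and then move over to tube c.

```bash
python3 - <<'E'
from h import *
for (x,y,t) in [(0.008,-0.10,-2),(0.002,-0.04,-7),(0.0,0.02,-9)]:
    move_linear(pose3(broom(bay2w(x,y),t),ZS),feed=0.11,rotation=rot(t))
q=bay2w(0,0.02)
print(get_obs()["wrist_force"])
move_linear(pose3(broom(q,-9,.012),ZS),feed=0.1)
move_linear(pose3(broom(q,-9,.012),0.11),feed=0.2)
s=look("s6"); print([ (t[0],t[1],w2bay(t[1])) for t in tubes(s,"side")])
cc=np.array([.5003,-.1895]); p=broom(cc,-11,.02)
move_to(pose3(p,0.12),rot(-11))
s=look("s7"); print([ (t[0],t[1],t[2],t[3]) for t in tubes(s,"side")])
print(get_obs()["t"])
E
```

```text
[-0.21534854  0.05135304 -0.03127215]
[(0.83, array([0.49786916, 0.35387722]), array([-3.02344053e-05,  5.04941537e-02])), (0.74, array([0.49599513, 0.32375187]), array([0.00283145, 0.02044653])), (0.53, array([ 0.47815937, -0.18506125]), array([ 0.06481118, -0.48489237])), (0.48, array([ 0.69418406, -0.26371574]), array([ 0.29048053, -0.5287848 ]))]
[(0.63, array([0.49558881, 0.32516778]), array([0.4448894 , 0.33428315]), array([0.54628821, 0.3160524 ])), (0.56, array([0.49898446, 0.3539069 ]), array([0.44973835, 0.36169614]), array([0.54823057, 0.34611766])), (0.51, array([ 0.5009684 , -0.18943527]), array([ 0.45220876, -0.17728577]), array([ 0.54972804, -0.20158477]))]
22.225
```

View pics/s7.png

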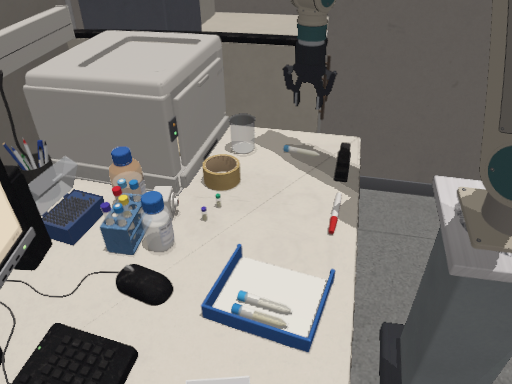

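Tubes a and b lie side by side in the bay at about (264,302) and (258,317), and tube c is where I measured it. Sweeping tube c.

```bash
python3 - <<'E'
from h import *
cc=np.array([.5003,-.1895]); p=broom(cc,-11,.02)
move_linear(pose3(p,ZS),feed=0.12)
m=np.array([.489,0.03])
sweep(cc,-11,[(m,-3)])
s=look("s8"); T=tubes(s,"side"); print(m,[ (t[0],t[1]) for t in T])
b=min((t[1] for t in T),key=lambda v:np.linalg.norm(v-m))
if np.linalg.norm(b-m)<0.012:
    for (x,y,t) in [(0.008,-0.10,-4),(0.002,-0.05,-7),(0.0,-0.012,-9)]:
        move_linear(pose3(broom(bay2w(x,y),t),ZS),feed=0.11,rotation=rot(t))
    q=bay2w(0,-0.012)
    move_linear(pose3(broom(q,-9,.012),ZS),feed=0.1)
    move_linear(pose3(broom(q,-9,.012),0.11),feed=0.2)
    goto_joints([69.706, 15.837, -1.513, 72.651, 0, 84.076])
    for cam in ["side","top"]:
        s=look("f_"+cam,cam)
        for t in tubes(s,cam): print(cam,round(t[0],2),w2bay(t[2]),w2bay(t[3]))
print(get_obs()["t"])
E
```

```text
end [0.48805677 0.0086824  0.00154054] [ 0.84759402 -0.16191388 -0.18056091] 25.8333
[0.489 0.03 ] [(0.93, array([0.49437979, 0.32391667])), (0.9, array([0.49894577, 0.35447338])), (0.68, array([0.48880136, 0.02731402]))]
side 0.89 [-0.04909498 -0.00925392] [ 0.05312255 -0.01276716]
side 0.8 [-0.05003374  0.02252225] [0.05364671 0.02009863]
side 0.7 [-0.04972112  0.05049396] [0.05013557 0.04984177]
top 0.57 [-0.04775185  0.02080989] [0.05118572 0.02014931]
top 0.48 [-0.04535417 -0.01269405] [ 0.05036308 -0.01262722]
top 0.47 [-0.04941538  0.04973819] [0.04958813 0.04905329]
31.725
```

```bash
ls pics/f_* 
```

```text
pics/f_side.png
pics/f_top.png
```

View pics/f_side.png

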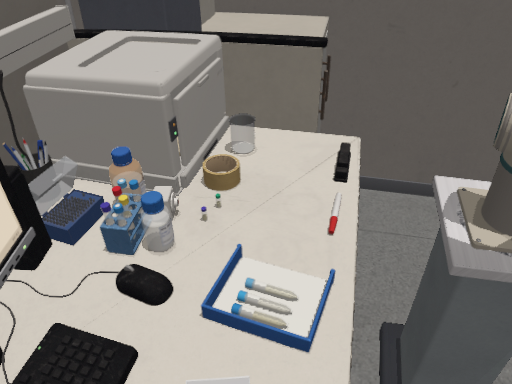

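View pics/f_top.png

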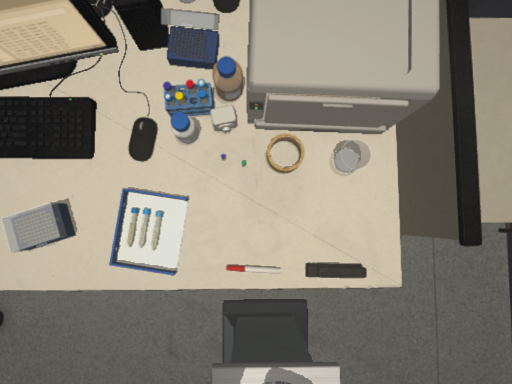

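```bash
python3 -c "
import cv2,numpy as np
for a,b in [('top0','f_top'),('side0','f_side')]:
    d=cv2.absdiff(cv2.imread(f'pics/{a}.png'),cv2.imread(f'pics/{b}.png')).max(2)>40
    n,l,s,c=cv2.connectedComponentsWithStats(d.astype(np.uint8))
    print(a,[list(x) for x in s[1:] if x[4]>12])
"
```

```text
top0 [[np.int32(300), np.int32(188), np.int32(15), np.int32(39), np.int32(166)], [np.int32(343), np.int32(204), np.int32(13), np.int32(40), np.int32(183)], [np.int32(127), np.int32(207), np.int32(13), np.int32(40), np.int32(279)], [np.int32(139), np.int32(207), np.int32(12), np.int32(41), np.int32(257)], [np.int32(151), np.int32(210), np.int32(13), np.int32(40), np.int32(264)], [np.int32(254), np.int32(210), np.int32(17), np.int32(39), np.int32(182)]]
side0 [[np.int32(283), np.int32(145), np.int32(36), np.int32(13), np.int32(160)], [np.int32(260), np.int32(163), np.int32(38), np.int32(16), np.int32(180)], [np.int32(273), np.int32(191), np.int32(41), np.int32(21), np.int32(240)], [np.int32(245), np.int32(278), np.int32(53), np.int32(24), np.int32(404)], [np.int32(236), np.int32(290), np.int32(56), np.int32(25), np.int32(371)], [np.int32(267), np.int32(301), np.int32(19), np.int32(6), np.int32(19)], [np.int32(231), np.int32(303), np.int32(57), np.int32(26), np.int32(527)]]
```

In both views the three tubes lie flat and parallel on the bay floor, at (132,227), (145,228) and (157,230) in the top view. Apart from the tubes, nothing differs between the before and after pictures. Handing in.

```bash
python3 -c "
from plant import *
print(hand_in(), get_obs()['t'])"
```

```text
the job is handed in; nothing more can be done
the job is handed in; nothing more can be done
```

I swept the three tubes one after another into the collecting bay, with the fingers 50 mm open and tilted to match each tube. I then backed off, lifted away and handed the job in at about 32 s of the 72 s allowed.

- **Tubes:** the last side and top pictures put all the tube ends at bay-frame |x| ≤ 0.054 m and y between about -0.013 and +0.051 m. That is well inside the limits of ±0.092 m and ±0.078 m. The two cameras agree to within about 5 mm. The tubes lie flat and parallel.
- **Bystanders:** comparing pictures from before and after shows changes only where the tubes were and now are, so nothing else visibly moved or tipped.
- **False detections:** the networks sometimes reported the wrong object, for example the marker, a vial or the bay as a tube. I ruled these out by looking at the pictures. No final check failed or disagreed.

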